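Close a sample cell on a tilted stage

ROBOT

A 6-joint arm with a two-finger parallel gripper is mounted at the origin on the work surface. World frame = base frame: x ahead of the robot, y to its left, z up, the work surface at z = 0. Lengths are in m, angles in degrees, forces in N, time in s.
With the tool pointing down it reaches from about 0.325 to 0.85 m from the base axis. Payload 15.5 kg.
Tool frame: the origin (TCP) lies at the very end of the fingers, on their centre line; the grasp point (between the pads) lies arm.grip_depth behind it (arm.grip_depth is the distance from the TCP to the grasp point, in m); z points along the fingers, y is the line along which they close (so a half turn about z gives the same grasp; the last joint's range is limited). The gripper opens to 91 mm and grips with 3 to 60 N. Pads are 32 mm wide; open, the fingers measure 118 mm over their backs; the gripper's body (76 mm by 178 mm) begins 60 mm behind the grasp point.
Start: joints at [60.075, 28.281, 77.091, -0, 74.628, -5.472], TCP at [0.259, 0.569, 0.214] pointing down, gripper open.
Joint ranges: [-166.48, 166.48], [-47.26, 123.95], [12.59, 153.08], [-70.14, 250.14], [6.76, 159.57], [-176.63, 176.63]. Speed limits (degrees/s): [108.29, 108.29, 147.25, 172.46, 172.46, 172.46].

INTERFACE

Orientations are given as a 3x3 rotation matrix whose columns are the frame's x, y, z axes.
In Python, from rig import arm gives the robot as it stands. Calls block until the motion is done:
- arm.move_to(position, orientation): joint-space move of the TCP to a pose.
- arm.move_l(position, orientation=None, feed=0.15): straight line of the TCP; orientation=None keeps the orientation; feed is the mean speed in m/s.
- arm.move_joints(angles): joint-space move.
- arm.grip(opening): finger opening in m; the grip force is fixed at half the most; returns when the fingers have stopped.
- arm.sleep(seconds).
- arm.solve_ik(position, orientation): joint angles nearest the present ones, or None.
- arm.snapshot(name): name is "scene" or "top" or "wrist"; returns the picture (480x640x3 uint8, red, green, blue); there is no depth.
- arm.get_calibration(name): a dict with "intrinsics" (3x3 intrinsics, pixels), "k1" (the pictures are not rectified: a ray, as slopes to the right and down, at radius r is drawn at 1 + k1 r^2 times it, then the intrinsics apply), "cam_to_world" (4x4, takes a point from camera to world coordinates). Camera axes: x right, y down, z forward; pixel columns grow to the right and rows downward; lengths in m; the calibration is good to about 2 mm. A picture is of the moment at which its call begins: read the wrist's pose just before it. get_calibration takes no time and is no camera call; for the wrist camera it gives the pose at the moment of the call.
A pose or a line that the arm cannot do raises arm.Unreachable and nothing moves.
- arm.sign_off(): hands the job in; it is judged then, once.
Readings, each from a call of its own:
- arm.current_t(): time.
- arm.current_joint_positions(): joint angles.
- arm.current_dq(): joint speeds.
- arm.current_tau(): joint torques, N m.
- arm.current_ee_pos(): TCP position.
- arm.current_tool_rot(): TCP orientation.
- arm.current_force(): force on the tool from outside, world axes, zero at the start.
- arm.current_torque(): the same for the moment, N m.
- arm.current_width(): finger opening in m.
- arm.current_grasp_force(): force on a finger pad.
Only numpy, scipy, OpenCV 4.12 (cv2) and the standard library are available. Lean on these libraries where they do the work, as an engineer would, in place of code of your own. Each camera call takes 0.05 s, during which the arm holds its last target. There are 200 camera calls.

TASK

Lay the white spacer frame flat on the sloping platen of the tilting stage, lined up with it and against or close to the lip at the low end, and let go of it. Then take the cover plate by its fin, tilt it to the slope, set it squarely on the frame so that the edges line up, and press it down flush until the sprung platen has sunk about half of its travel; finish while still gripping the fin and holding the cover pressed there. Leave everything else on the bench in its place.

Things in the scene. Friction and masses are not known exactly. Their poses are not given: they have to be found in the camera images.
- stage: grey tilting stage fixed to the bench: base plate 110 (x) x 90 (y) x 12, two cheeks (outer faces 50 apart, up to 80 high) carrying a tilt head on a pivot 80 above the bench. Origin: centre of the base's underside; its x axis points, level, from the platen's low end to its high end, away from the robot give or take 0.35 rad
- head (a joint): tilt of the stage's head and platen, rad: 0 = platen level, positive = the platen's robot-side (-x) end is low. Starts 0.15 to 0.45 and is locked there by stiff friction
- platen (a joint): how far the sprung platen has sunk into the head along its own normal, m: 0 = fully up, 0.008 = bottomed. The spring takes about 4 N before it starts to sink, then 1 N per mm more (8 N at half travel, 12 N at the bottom; the weight of the parts counts towards it)
- face (a point): centre of the platen's upper face, 46 mm from the pivot when the platen is up (it sinks with the platen). z is the face's outward normal, x runs up the slope, y is level across it. The aluminium platen is 32 wide (y) and 8 thick, with its flat face from x = -37 to +36; at x = -37 stands a lip 4 high and 5 thick, as wide as the platen. Beside the platen it is clear for 38 below the face. Frame and cover are to be centred on this point
- stand: grey plastic stand fixed to the bench, 40 high in all: foot 80 x 70 x 8, upper block 64 (x) x 28 (y). The spacer frame lies on top, its 50 mm width overhanging the block by about 11 on both sides
- spacer: white plastic spacer frame, flat rectangle 70 (x) x 50 (y) x 5 thick with a 44 x 24 window, about 30 g, lying on the stand, its long axis along the stand's. Origin: centre of its underside; z up. It can be gripped across its 50 width, both on the stand and on the platen
- cover: aluminium cover plate 70 (x) x 50 (y) x 6 thick with two glass strips and an upright black fin in the middle, 36 long (x), 12 thick (y), its top 42 above the plate's underside; about 100 g, lying on the bench. Origin: centre of its underside; z up
- bottle_a: amber glass bottle with a cap, 60 dia x 140 high, standing behind the stage on the left; bystander. Origin: middle of the underside
- bottle_b: amber glass bottle with a cap, 60 dia x 140 high, standing behind the stage on the right; bystander. Origin: middle of the underside
- wash: clear bottle with a cap, 64 dia x 170 high, far left; bystander. Origin: middle of the underside
- beaker: glass beaker, 66 dia x 85 high, back left; bystander. Origin: middle of the underside
- dish: closed flat glass dish, 84 dia x 16 high, in front of the stage, on the robot's side; bystander. Origin: middle of the underside
- jar: small amber jar, 36 dia x 50 high, near the dish; bystander. Origin: middle of the underside
- spatula: slim steel laboratory spatula, 190 long, 12 wide, 6 thick, lying at the back right; bystander. Origin: on its underside, about midway along
Things that resemble listed ones, but are neither listed nor needed, are in the scene too. What is meant by the spacer is not orange, and is the larger of those in its own colour.

How it is judged:
By the outcome, as a careful person would: the job done as asked, in the order asked, and still so for the second after the job is handed in, while the arm keeps its last pose, push and grip.
It also fails if it takes over 61 s, if anything falls off the work surface, if the arm or the gripper's body presses on something with over 40 N, if the wrist force passes 120 N, or if a joint passes its speed limit or range.

## Working session

There is one attempt and no reset: what is moved stays moved. The work goes in short steps, each a Python script; the robot and the scene stay as the last script left them, time stands still between calls to the robot, and variables do not carry over. Pictures are saved under pics/ and viewed, at most 10 in all, crops included, and the job is handed in when it is done.

```bash
mkdir -p pics; ls; cat > h.py <<'E'
import numpy as np, cv2
from rig import arm
def save(n,im): cv2.imwrite(f'pics/{n}.png',cv2.cvtColor(im,cv2.COLOR_RGB2BGR))
def ray(cal,uv):
    K=np.array(cal["intrinsics"]);T=np.array(cal["cam_to_world"])
    p=cv2.undistortPoints(np.array(uv,float).reshape(-1,1,2),K,np.array([cal["k1"],0,0,0.]))[:,0]
    d=np.c_[p,np.ones(len(p))]@T[:3,:3].T
    return T[:3,3],d
def on_z(cal,uv,z):
    o,d=ray(cal,uv); return o+d*((z-o[2])/d[:,2])[:,None]
def proj(cal,P):
    K=np.array(cal["intrinsics"]);T=np.linalg.inv(np.array(cal["cam_to_world"]))
    return cv2.projectPoints(np.array(P,float).reshape(-1,1,3),cv2.Rodrigues(T[:3,:3])[0],T[:3,3],K,np.array([cal["k1"],0,0,0.]))[0][:,0]
E
python3 - <<'E'
from h import *
for n in("scene","top"):
    im=arm.snapshot(n); save(n+'0',im); c=arm.get_calibration(n); print(n,np.round(c["cam_to_world"],3).tolist(),np.round(c["intrinsics"],1).tolist(),c["k1"])
print(arm.current_t(),arm.grip_depth)
E
```

```text
pics
scene [[0.197, 0.576, -0.793, 1.425], [0.98, -0.106, 0.166, -0.131], [0.012, -0.81, -0.586, 0.726], [0.0, 0.0, 0.0, 1.0]] [[477.6, 0.0, 320.0], [0.0, 477.6, 238.4], [0.0, 0.0, 1.0]] -0.11821955046918187
top [[0.02, -0.996, 0.091, 0.492], [-1.0, -0.018, 0.017, 0.046], [-0.015, -0.092, -0.996, 1.158], [0.0, 0.0, 0.0, 1.0]] [[538.0, 0.0, 326.6], [0.0, 538.0, 237.0], [0.0, 0.0, 1.0]] -0.039981858349753166
0.1 0.0188
```

View pics/scene0.png

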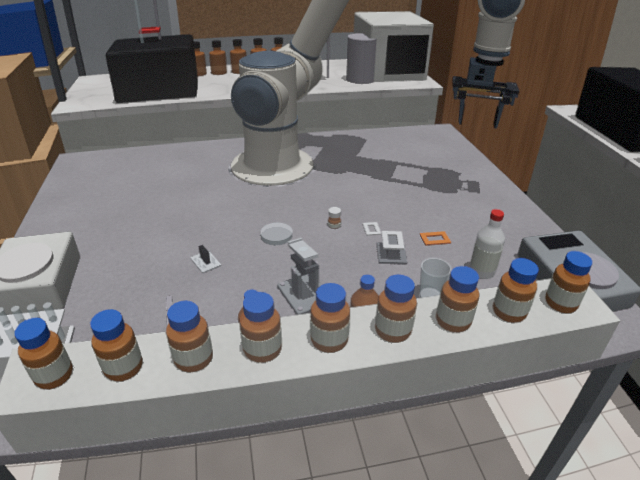

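View pics/top0.png

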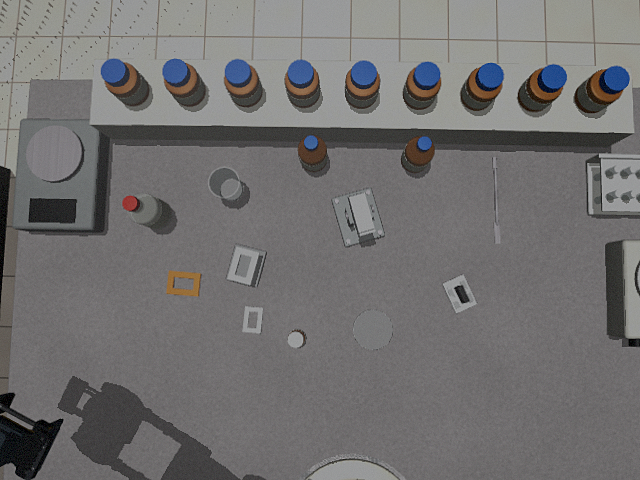

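Two full views: the scene view shows the same objects as the top view. Top view candidates: white frame on the stand at (245,265), smaller white frame flat on the bench at (253,320), and orange frame at (184,284). The one at (245,265) fits: it is white, the larger of the two, and lies on the stand. The cover is at (460,294), the stage at (360,217). I'll confirm in one enlarged crop.

```bash
python3 - <<'E'
from h import *
im=cv2.cvtColor(cv2.imread('pics/top0.png'),cv2.COLOR_BGR2RGB);c=arm.get_calibration("top")
a=cv2.resize(im[232:342,155:285],None,fx=3,fy=3,interpolation=cv2.INTER_CUBIC)
b=cv2.resize(im[180:253,325:392],(303,330),interpolation=cv2.INTER_CUBIC)
save('crop1',np.hstack([a,b]))
def rect(box,lo,z,n):
    x0,y0,x1,y1=box
    g=im[y0:y1,x0:x1].min(2); m=(g>lo).astype(np.uint8)
    cs,_=cv2.findContours(m,cv2.RETR_EXTERNAL,cv2.CHAIN_APPROX_NONE);k=max(cs,key=cv2.contourArea)[:,0]+[x0,y0]
    P=on_z(c,k,z); r=cv2.minAreaRect((P[:,:2]*1000).astype(np.float32)); print(n,lo,np.round(r[0],1),np.round(r[1],1),round(r[2],1))
for lo in(150,180,200):
    rect((222,240,272,290),lo,.045,'spacer'); rect((238,300,270,338),lo,0.003,'small'); rect((438,270,482,318),lo,.006,'cover'); rect((345,185,378,240),lo,.126,'platen')
E
```

```text
spacer 150 [532.3 237.1] [48.8 67.7] 75.8
small 150 [418.6 220.1] [37.1 51.6] 85.9
cover 150 [ 482.1 -219.8] [66.6 46.9] 25.2
platen 150 [636.4  -3.2] [69.2 30.8] 16.7Traceback (most recent call last):
  File "<stdin>", line 12, in <module>
  File "<stdin>", line 9, in rect
ValueError: max() iterable argument is empty
```

View pics/crop1.png

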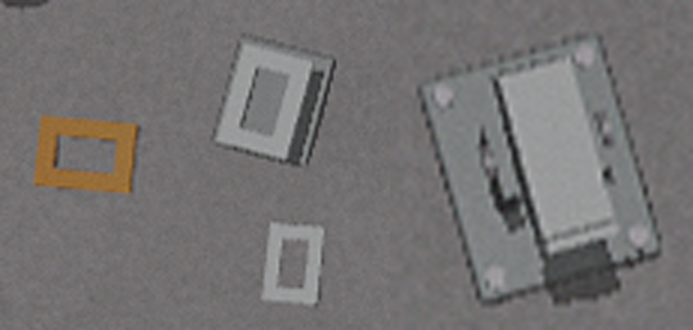

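Confirmed: the target is the frame on the stand (crop ~(265,95)), 70x50 by measurement. The small white one measures 50x37, and the orange one is excluded. The platen is in the right half, lip towards the robot. Next, wrist views of the stage for the tilt, then the spacer.

```bash
cat >> h.py <<'E'
def down(a,tilt=0,az=0):
    """tool z down, y axis at world angle a (deg)"""
    a=np.deg2rad(a); y=np.array([np.cos(a),np.sin(a),0]); z=np.array([0,0,-1.]); return np.c_[np.cross(y,z),y,z]
E
python3 - <<'E'
from h import *
print(np.round(arm.current_tool_rot(),2).tolist()); T=np.array(arm.get_calibration("wrist")["cam_to_world"]); R=np.array(arm.current_tool_rot());p=np.array(arm.current_ee_pos())
print('cam in tool',np.round(R.T@(T[:3,3]-p),3),np.round(R.T@T[:3,:3],2).tolist())
for s in(0,180):
  for n,q,a in(('sp',(.532,.237,.2),75.8),('st',(.63,0,.25),106.7),('cov',(.482,-.22,.2),115.2)):
    j=arm.solve_ik(q,down(a+s)); print(s,n,None if j is None else np.round(j,0))
E
```

```text
[[-0.91, 0.41, -0.0], [0.41, 0.91, -0.0], [0.0, -0.0, -1.0]]
cam in tool [ 0.072  0.    -0.171] [[-0.0, -0.97, -0.26], [1.0, -0.0, -0.0], [0.0, -0.26, 0.97]]
0 sp [ 18.  26.  84.  -0.  70. -58.]
0 st [  -5.   27.   74.   -0.   80. -112.]
0 cov [ -31.   22.   92.   -0.   67. -146.]
180 sp [ 18.  26.  84.  -0.  70. 122.]
180 st [-5. 27. 74. -0. 80. 68.]
180 cov [-31.  22.  92.  -0.  67.  34.]
```

```bash
cat >> h.py <<'E'
def cam_pose(target,az,el,dist):
    """tool pose whose wrist camera looks at target from azimuth az, elevation el"""
    az,el=np.deg2rad([az,el]); d=np.array([np.cos(el)*np.cos(az),np.cos(el)*np.sin(az),np.sin(el)])
    z=-d; x=np.cross(z,[0,0,1]); x/=np.linalg.norm(x); C=np.c_[x,np.cross(z,x),z]
    Tc=np.array(arm.get_calibration("wrist")["cam_to_world"]);R=np.array(arm.current_tool_rot());p=np.array(arm.current_ee_pos())
    Rtc=R.T@Tc[:3,:3]; t=R.T@(Tc[:3,3]-p)
    Rn=C@Rtc.T; return np.array(target)+dist*d-Rn@t,Rn
def shot(n):
    arm.sleep(.25); c=arm.get_calibration("wrist"); im=arm.snapshot("wrist"); save(n,im); np.savez(f'pics/{n}.npz',K=c["intrinsics"],T=c["cam_to_world"],k=c["k1"]); return im,c
def load(n):
    d=np.load(f'pics/{n}.npz'); return cv2.cvtColor(cv2.imread(f'pics/{n}.png'),cv2.COLOR_BGR2RGB),dict(intrinsics=d['K'],cam_to_world=d['T'],k1=float(d['k']))
E
python3 - <<'E'
from h import *
t=(.632,-.003,.12)
for n,a,e,d in(('A',115,40,.34),('B',185,78,.34)):
    p,R=cam_pose(t,a,e,d); j=arm.solve_ik(p,R); print(n,np.round(p,3),None if j is None else np.round(j,0))
    if j is None: continue
    arm.move_to(p,R); shot('st'+n)
p,R=np.array((.532,.237,.19)),down(75.8); arm.move_to(p,R); shot('sp')
print(arm.current_t())
a=[cv2.resize(load(n)[0],(400,300),interpolation=cv2.INTER_AREA) for n in('stA','stB','sp')]
save('m1',np.vstack([np.hstack(a[:2]),np.hstack([a[2],a[2]*0])]))
E
```

```text
A [0.575 0.121 0.201] [  37.   42.   91.  -64.   81. -136.]
B [ 0.574 -0.008  0.267] [-11.  10. 103.  11.  41.  67.]
8.0833
```

View pics/m1.png

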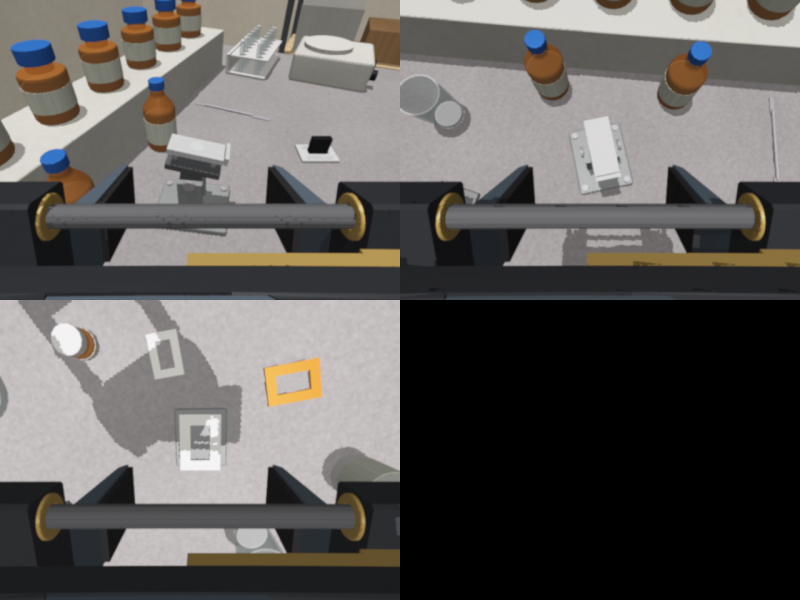

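The montage: view A (top left) shows the platen at about (200,155), view B (top right) at about (603,150), and the spacer view at about (200,438), half in shadow. I need one enlarged crop for the platen corners.

```bash
python3 - <<'E'
from h import *
A=load('stA')[0][205:295,255:375]; B=load('stB')[0][175:295,280:370]; S=load('sp')[0][165:285,270:370]
f=lambda i,w,h:cv2.resize(i,(w,h),interpolation=cv2.INTER_CUBIC)
save('m2',np.hstack([np.vstack([f(A,480,360),np.zeros((240,480,3),np.uint8)])[:600],np.vstack([f(B,300,400)[:,:],np.zeros((200,300,3),np.uint8)])]))
im=cv2.imread('pics/m2.png'); im[360:600,120:320]=cv2.cvtColor(f(S,200,240),cv2.COLOR_RGB2BGR); cv2.imwrite('pics/m2.png',im)
E
```

```text
(no output)
```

View pics/m2.png

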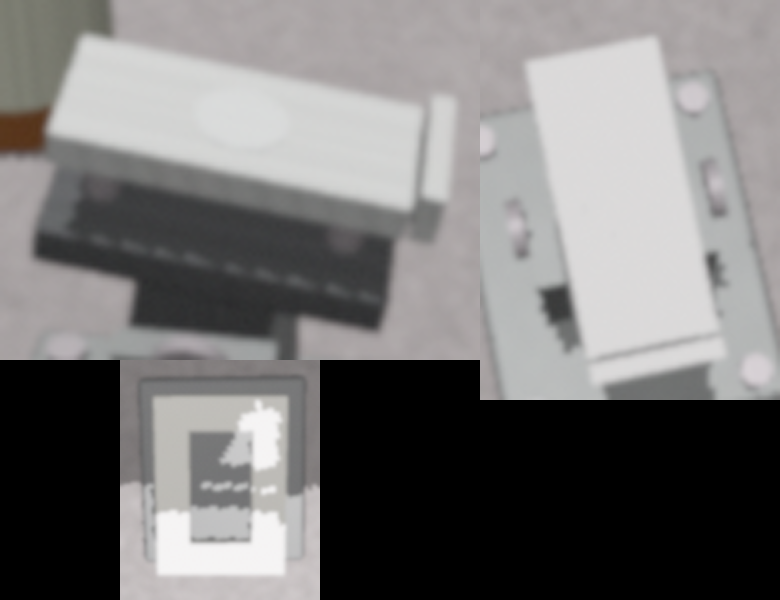

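```bash
python3 - <<'E'
from h import *
cA,cB,cS=load('stA')[1],load('stB')[1],load('sp')[1]
n=['HL','HR','iL','iR','oL','oR']; X=[36,36,-37,-37,-42,-42]
A=np.array([[47,137],[82,35],[424,198],[430,95],[443,200],[456,98]])
B=np.array([[525,62],[658,37],[588,358],[722,333],[592,383],[727,357]])
a=(A+.5)/4-.5+[255,205]; b=(B-[480,0]+.5)/3.3333-.5+[280,175]
oa,da=ray(cA,a);ob,db=ray(cB,b);P=[]
for i in range(6):
    s=np.linalg.lstsq(np.c_[da[i],-db[i]],ob-oa,rcond=None)[0]; p,q=oa+s[0]*da[i],ob+s[1]*db[i]; P.append((p+q)/2); print(n[i],np.round(P[-1]*1e3,1),'gap',np.round((p-q)*1e3,1))
P=np.array(P)
M=np.array([[36,16,0],[36,-16,0],[-37,16,4],[-37,-16,4],[-42,16,4],[-42,-16,4]])/1e3
U,S,Vt=np.linalg.svd((M-M.mean(0)).T@(P-P.mean(0))); R=Vt.T@np.diag([1,1,np.linalg.det(U@Vt)])@U.T
c=P.mean(0)-R@M.mean(0); print('kabsch face',np.round(c*1e3,1),'R',np.round(R,3).tolist(),'tilt',np.arcsin(R[2,0]),'yaw',np.rad2deg(np.arctan2(R[1,0],R[0,0])),'roll',R[2,1]); print('res',np.round((P-c-M@R.T)*1e3,1).tolist())
print('z expected',80+46*np.cos(np.arcsin(R[2,0])))
u=(np.array([[153,396],[288,396],[285,575],[156,575]])-[120,360]+.5)/2-.5+[270,165]
Q=on_z(cS,u,.045)*1e3; print('sp',np.round(Q,1).tolist(),np.round(Q.mean(0),1)); e=(Q[0]+Q[1]-Q[2]-Q[3])/2; w=(Q[0]+Q[3]-Q[1]-Q[2])/2; print(np.linalg.norm(e),np.linalg.norm(w),np.rad2deg(np.arctan2(e[1],e[0])),np.rad2deg(np.arctan2(w[1],w[0])))
E
```

```text
HL [667.   21.8 130.2] gap [-0.6 -0.2 -0.2]
HR [676.3  -9.2 131. ] gap [0.3 0.1 0.1]
iL [5.976e+02 4.000e-01 1.234e+02] gap [-2.2 -0.5 -0.3]
iR [607.  -30.2 123.4] gap [-0.6 -0.1 -0.1]
oL [593.   -0.8 123.3] gap [-0. -0. -0.]
oR [601.7 -31.7 123.2] gap [-0.3 -0.1 -0. ]
kabsch face [637.7  -4.1 125.2] R [[0.946, -0.29, -0.144], [0.287, 0.957, -0.036], [0.149, -0.008, 0.989]] tilt 0.14910837872144797 yaw 16.896116950396898 roll -0.00778554449856843
res [[-0.2, 0.2, -0.3], [-0.2, -0.2, 0.3], [0.1, -0.1, -0.2], [0.3, -0.0, -0.4], [0.3, 0.2, 0.5], [-0.3, -0.1, 0.1]]
z expected 125.48958064689138
sp [[493.4, 220.6, 45.0], [505.9, 269.3, 45.0], [574.1, 252.1, 45.0], [561.6, 202.9, 45.0]] [533.8 236.2  45. ]
70.37387797262113 50.56398595276627 165.65708711279322 -104.32740163183685
```

Platen fit residuals are about 0.3 mm, and face height agrees with the pivot geometry. Now I pick the spacer and place it.

```bash
cat >> h.py <<'E'
FC=np.array([.6377,-.0041,.1254]); th=.152; ya=np.deg2rad(16.9)
fx=np.array([np.cos(ya)*np.cos(th),np.sin(ya)*np.cos(th),np.sin(th)]); fy=np.array([-np.sin(ya),np.cos(ya),0]); fn=np.cross(fx,fy)
RF=np.c_[-fx,fy,-fn]
def fpt(x,y,z): return FC+fx*x+fy*y+fn*z
def fnorm(b): return float((np.array(arm.current_force())-b)@fn)
def touch(x,y,z0,zmin,lim,step=.0005):
    arm.sleep(.3); b=np.array(arm.current_force()); z=z0
    while z>zmin:
        z-=step; arm.move_l(fpt(x,y,z),feed=.02); f=fnorm(b)
        if f>lim: break
    return z,f,b
E
python3 - <<'E'
from h import *
g=arm.grip_depth; R=down(75.7); s=np.array([.5333,.2366,0])
arm.move_to(s+[0,0,.1],R); arm.move_l(s+[0,0,.0425-g],feed=.12); arm.grip(.044)
print('w',arm.current_width(),arm.current_grasp_force(),np.round(arm.current_ee_pos(),4))
arm.move_l(s+[0,0,.15],feed=.2)
arm.move_to(fpt(0,0,.08),RF); arm.move_l(fpt(0,0,.006+.0025-g),feed=.12)
im,c=shot('place'); print(arm.current_width(),arm.current_t())
cv2.imwrite('pics/place_c.png',cv2.resize(cv2.imread('pics/place.png')[190:430,190:450],None,fx=2.3,fy=2.3))
E
```

```text
w 0.04952330940638009 30.00014841556549 [0.5333 0.2366 0.0237]
0.04970756721609048 13.05
```

View pics/place_c.png

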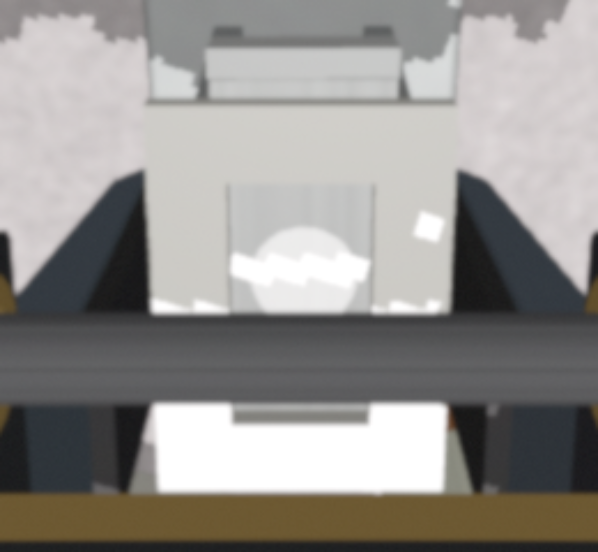

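Lateral centring is good: the frame centre is at column 302, the platen centre at 303. The frame's low edge is at row ~100 and the lip line at row ~80. I'll convert those to millimetres, then set it down.

```bash
python3 - <<'E'
from h import *
g=arm.grip_depth
_,c=load('place')
def onf(uv,z):
    o,d=ray(c,(np.array(uv,float)+.5)/2.3-.5+[190,190]); P=o+d*(((fpt(0,0,z)-o)@fn)/(d@fn))[:,None]; return np.round(np.c_[(P-FC)@fx,(P-FC)@fy]*1e3,1).tolist()
print('frame low edge',onf([[147,102],[457,101]],.011),'lip inner',onf([[206,80],[400,80]],.004),'outer',onf([[208,46],[399,46]],.004))
z,f,b=touch(0,0,.003+.0025-g,-.003+.0025-g,1.5); print('z',z+g-.0025,f,(np.array(arm.current_force())-b)@fx,arm.current_t())
E
```

```text
frame low edge [[-34.6, -24.4], [-34.7, 24.8]] lip inner [[-36.6, -15.7], [-36.6, 16.4]] outer [[-42.3, -15.2], [-42.3, 16.1]]
z -1.3010426069826053e-18 3.3150942599946145 -0.023105286683339464 14.925
```

```bash
python3 - <<'E'
from h import *
g=arm.grip_depth
arm.grip(.066); arm.move_l(fpt(0,0,.09-g),feed=.15); shot('rel')
p=np.array([.482,-.220,.19]); arm.move_to(p,down(115.2)); shot('cov'); print(arm.current_t())
f=lambda n,x,y:cv2.resize(cv2.imread(f'pics/{n}.png')[y:y+200,x:x+130],(390,600),interpolation=cv2.INTER_CUBIC)
cv2.imwrite('pics/m3.png',np.hstack([f('rel',255,130),f('cov',255,130)]))
E
```

```text
17.725
```

View pics/m3.png

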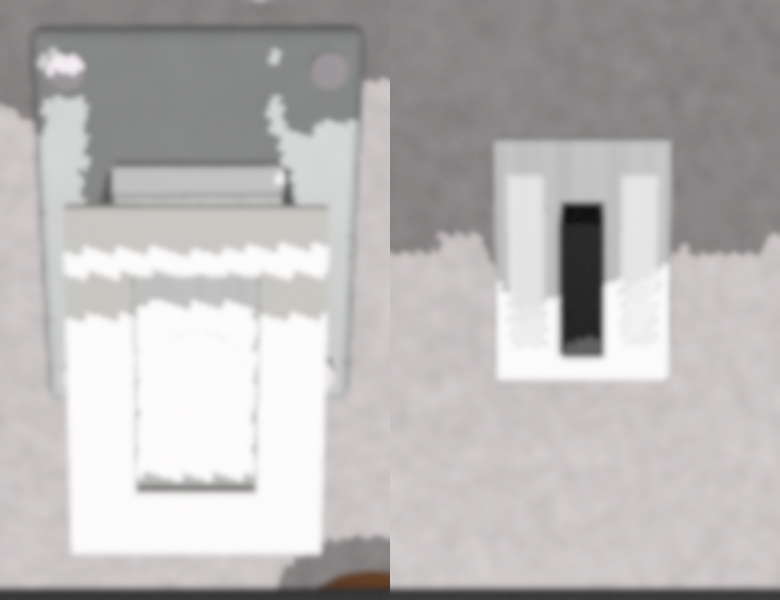

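Left: the frame rests flat on the platen, corners at about (63,207), (329,206), (323,553), (72,553). Right: the cover, corners at about (494,141), (671,141), (668,380), (498,380), fin at (582,280). Next I compute both poses and grasp the fin.

```bash
python3 - <<'E'
from h import *
g=arm.grip_depth
_,c=load('rel'); px=lambda uv,ox:(np.array(uv,float)-[ox,0]+.5)/3-.5+[255,130]
o,d=ray(c,px([[63,207],[329,206],[323,553],[72,553]],0)); P=o+d*(((fpt(0,0,.005)-o)@fn)/(d@fn))[:,None]
F=np.c_[(P-FC)@fx,(P-FC)@fy]*1e3; print('frame',np.round(F,1).tolist(),np.round(F.mean(0),2)); e=F[2]+F[3]-F[0]-F[1]; print('skew',np.rad2deg(np.arctan2(e[1],e[0])))
_,c=load('cov'); Q=on_z(c,px([[494,141],[671,141],[668,380],[498,380]],390),.006)*1e3
e=(Q[2]+Q[3]-Q[0]-Q[1])/2; w=(Q[1]+Q[2]-Q[0]-Q[3])/2; m=Q.mean(0)/1e3
ae=np.rad2deg(np.arctan2(e[1],e[0])); aw=np.rad2deg(np.arctan2(w[1],w[0])); print('cover',np.round(m,4),np.linalg.norm(e),np.linalg.norm(w),ae,aw)
a=(ae+90+aw)/2; p=np.array([m[0],m[1],0]); R=down(a)
arm.move_to(p+[0,0,.09],R); arm.move_l(p+[0,0,.030-g],feed=.1); arm.grip(.006); print('w',arm.current_width(),arm.current_grasp_force(),np.round(arm.current_ee_pos(),4),a,arm.current_t())
np.save('tz.npy',g)
E
```

```text
frame [[-34.7, -24.9], [-34.8, 24.9], [35.7, 25.5], [35.6, -25.1]] [0.44 0.1 ]
skew 0.14682563034992954
cover [ 0.484  -0.2201  0.006 ] 69.36019159018242 49.41156409984128 25.238941636518998 115.17813613064753
w 0.011676898963784899 29.99998390674591 [ 0.484  -0.2201  0.0112] 115.20853888358326 20.0167
```

```bash
python3 - <<'E'
from h import *
p=np.array(arm.current_ee_pos()); arm.move_l(p+[0,0,.14],feed=.2)
arm.move_to(fpt(0,0,.09),RF); arm.move_l(fpt(0,0,.005+.0112+.006),feed=.12); shot('hov'); print(arm.current_t(),arm.current_width())
cv2.imwrite('pics/hov_c.png',cv2.resize(cv2.imread('pics/hov.png')[190:430,190:450],None,fx=2.3,fy=2.3))
E
```

```text
22.9 0.011537894478362004
```

View pics/hov_c.png

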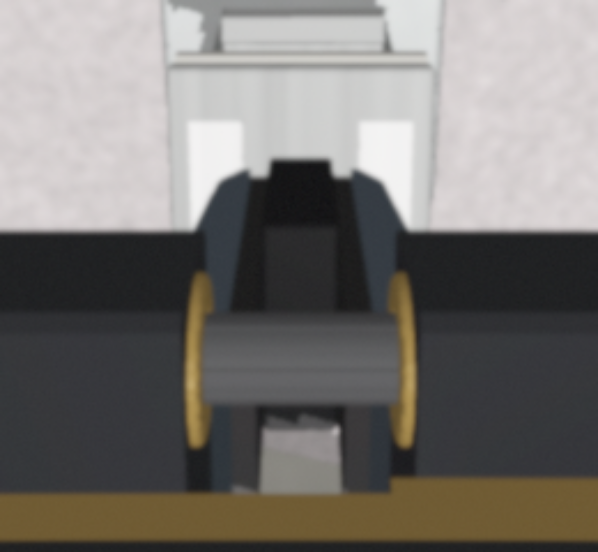

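The cover's low edge is at row ~66 (columns 168–434). The frame's low edge shows just beyond at row ~53 (columns 176–427). Converting to get the x/y correction.

```bash
python3 - <<'E'
from h import *
_,c=load('hov'); im=cv2.cvtColor(load('hov')[0],cv2.COLOR_RGB2GRAY)
print(im[205:228,305].tolist(), im[214,255:275].tolist(), im[214,370:385].tolist(), im[225,255:275].tolist(), im[225,370:388].tolist())
def onf(uv,z):
    o,d=ray(c,(np.array(uv,float)+.5)/2.3-.5+[190,190]); P=o+d*(((fpt(0,0,z)-o)@fn)/(d@fn))[:,None]; return np.round(np.c_[(P-FC)@fx,(P-FC)@fy]*1e3,1).tolist()
print('cover top',onf([[168,66],[434,66]],.017),'cover bottom@63',onf([[300,63]],.011),'frame',onf([[176,53],[427,53]],.005),'lip in',onf([[220,51]],.004))
E
```

```text
[205, 204, 197, 187, 192, 199, 192, 172, 168, 192, 205, 200, 172, 149, 157, 177, 192, 199, 200, 200, 200, 200, 200] [216, 215, 215, 214, 210, 200, 188, 193, 205, 213, 213, 204, 196, 192, 192, 191, 192, 192, 191, 192] [193, 192, 193, 193, 196, 205, 216, 220, 218, 209, 197, 190, 194, 205, 209] [213, 212, 211, 210, 209, 205, 193, 179, 187, 199, 203, 204, 204, 204, 205, 207, 208, 209, 209, 209] [211, 212, 212, 212, 211, 209, 206, 198, 187, 180, 180, 189, 204, 211, 212, 211, 210, 210]
cover top [[-34.9, -24.6], [-34.8, 24.6]] cover bottom@63 [[-34.2, -0.2]] frame [[-35.0, -24.7], [-34.9, 24.8]] lip in [[-35.2, -16.1]]
```

Cover and frame are aligned within about 0.3 mm. Now I lower, detect contact and press.

```bash
python3 - <<'E'
from h import *
Z=.005+.0112
z,f,b=touch(0,0,Z+.002,Z-.003,2.0,.0004); print('contact',z-Z,f)
for k in range(14):
    z-=.0005; arm.move_l(fpt(0,0,z),feed=.02); arm.sleep(.1); f=fnorm(b); print(round((z-Z)*1e3,2),round(f,2))
    if f>7.6: break
arm.sleep(.4); F=np.array(arm.current_force())-b; print(F@fn,F@fx,F@fy,np.round(arm.current_torque(),2),arm.current_width(),np.round((np.array(arm.current_ee_pos())-fpt(0,0,Z))@fn,4),arm.current_t())
np.save('b.npy',b)
shot('fin'); save('sc',arm.snapshot("scene"))
a=cv2.resize(cv2.imread('pics/fin.png')[190:310,230:410],(450,300),interpolation=cv2.INTER_CUBIC); s=cv2.resize(cv2.imread('pics/sc.png')[200:320,260:350],(400,533),interpolation=cv2.INTER_CUBIC)[:300]; 
s=cv2.resize(cv2.imread('pics/sc.png')[205:315,230:380],(409,300),interpolation=cv2.INTER_CUBIC)
cv2.imwrite('pics/fin_c.png',np.vstack([a,np.pad(s,((0,0),(0,41),(0,0)))]))
E
```

```text
contact -3.469446951953614e-18 2.309237973762813
-0.5 3.49
-1.0 4.98
-1.5 4.3
-2.0 4.5
-2.5 5.66
-3.0 6.23
-3.5 6.12
-4.0 6.67
-4.5 7.14
-5.0 8.05
8.085155282285594 -0.26197861573529174 0.7048425548956808 [0.12 0.1  0.  ] 0.011944311643786273 -0.0049 28.4667
```

View pics/fin_c.png

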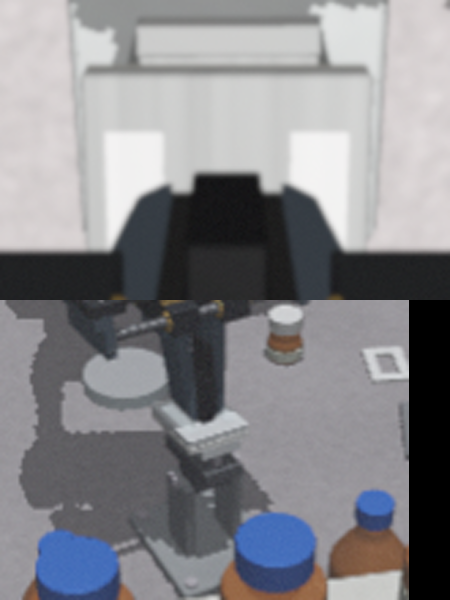

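The cover sits aligned over the frame (edges at columns 85–370, no frame peeking out), and the scene crop shows it flat. Position says 4.9 mm sunk, force says about 4.3 mm, so I back off slightly to centre it and average the force before handing in.

```bash
python3 - <<'E'
from h import *
Z=.005+.0112; b=np.load('b.npy')
arm.move_l(fpt(0,0,Z-.0043),feed=.02); arm.sleep(.3)
F=[]
for _ in range(10): F.append(fnorm(b)); arm.sleep(.05)
print(np.mean(F),np.std(F),(np.array(arm.current_ee_pos())-fpt(0,0,Z))@fn,arm.current_width(),arm.current_t())
if 6<np.mean(F)<9.3: print(arm.sign_off())
E
```

```text
7.169464274954661 0.48756480819084047 -0.004218840511794087 0.011849051933406882 29.8667
the job is handed in; nothing more can be done
None
```

The job is handed in at about 30 s of robot time: the spacer is on the platen, and the cover is pressed flush on it and still gripped, with the platen sunk about 4.2 mm by arm position (averaged push 7.2 N).

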